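# Pin the mixing disc onto the tube mixer's drive shaft

### The arm

A 6-joint arm with a two-finger parallel gripper is mounted at the origin on the work surface. World frame = base frame: x ahead of the robot, y to its left, z up, the work surface at z = 0. Lengths are in m, angles in rad, forces in N, time in s.
With the tool pointing down it reaches from about 0.325 to 0.85 m from the base axis. Payload 15.5 kg.
Tool frame: the origin (TCP) lies midway between the tips of the shut fingers; the grasp point (between the pads) lies 19 mm behind it (arm.hold_point_z is the distance from the TCP to the grasp point, in m); x points along the fingers, y is the direction in which the jaws open and shut, and the axes are right-handed (so a half turn about x gives the same grasp; the last joint's range is limited). The gripper opens to 91 mm and grips with 3 to 60 N. Pads are 32 mm wide; open, the fingers measure 118 mm over their backs; the gripper's body (76 mm by 178 mm) begins 60 mm behind the grasp point.
Start: joints at [1.214, 0.494, 1.345, -0, 1.302, -0.096], TCP at [0.162, 0.604, 0.214] pointing down, gripper open.
Joint ranges: [-2.91, 2.91], [-0.82, 2.16], [0.22, 2.67], [-1.22, 4.37], [0.12, 2.79], [-3.08, 3.08]. Speed limits (rad/s): [1.89, 1.89, 2.57, 3.01, 3.01, 3.01].

### API

Orientations are given as a rotation vector (axis times angle).
In Python, from workcell import arm gives the robot as it stands.
- The arm moves only by the shell command python3 -m inch 'ROWS' [FORCE]. ROWS is a JSON object of lists of equal length, an entry for each row: "rotation": the turn, a rotation vector about the tool's x, y, z in degrees, a list of three; "offset": the shift along the tool's x, y, z in cm, a list of three; "fingers": the closure in counts, from 0 (fully open) to 255 (shut). In form: {"rotation": [[wx, wy, wz], ...], "offset": [[x, y, z], ...], "fingers": [fingers, ...]}. A call has 1 to 8 rows; each row shifts and turns the commanded pose from where the row before left it, along the tool's axes as they then stand; what a row does not reach is not made up. A row lasts 1/10 s, in which the tool goes at most 50 mm and 8.59 degrees, less where a joint would pass 70% of its speed; a pose out of reach is approached as far as the arm can. A call with a gripper value outside its range is refused whole. The fingers move at their own pace and stop on an object; FORCE is the grip in N (left out, the last holds). Time passes only in rows, so rows that do not move let the fingers close. It gives the time, the measured TCP pose, the force and the opening at its end, in the units of the state.
- arm.get_state(): the state, without advancing time (a new reading comes with each control period).
- arm.capture(name): name is "scene" or "top"; returns a dict with "pixels" (384x512x3 uint8, red, green, blue), "fx", "fy", "cx", "cy" (pixels), "world_from_camera" (4x4, takes a point from camera to world coordinates). Camera axes: x right, y up, looking along -z (the intrinsics and any distortion apply to the point x, -y, -z); pixel columns grow to the right and rows downward; lengths in m; the calibration is good to about 2 mm. A picture is of the moment at which its call begins. There is no depth.
- arm.sign_off(): hands the job in, once; it reports no verdict.
Trained networks look in a picture, given as the dict that the camera call returned (one of the last four; its "shot" number tells which), for a name from the list of things; names that differ only in an ending like _2 or _b are one class to them, and where a whole thing is asked for, a point or a joint stands for the part that bears it (a point fixed in the world has none). Each returns a list of dicts, best first, with "score" (0 to 1); they miss things now and then, are a little off and sometimes report something else, mostly with a low value. They report only what shows in the picture. A call takes as long as a camera call.
- arm.search_frame(target, picture): "at" ([x, y, z] in m, in the coordinates of the camera as it stood for that picture, good to about 4 mm: the middle of the surface that is visible of it).
- arm.outline_of(target, picture): "pixels" (384x512 bool, what is visible of it).
- arm.pinpoint(target, picture): "at" ([x, y, z] in m, in the coordinates of the camera as it stood for that picture, good to about 4 mm: a listed point, or the origin of a listed thing).
The state is a dict: "time": time; "joint_pos": joint angles; "joint_velocities": joint speeds; "effort": joint torques, N m; "position": TCP position; "tcp_rot": TCP orientation; "ft_force": force on the tool from outside, world axes, zero at the start; "moment": the same for the moment, N m; "grip_width": opening from 0.0 (shut) to 1.0 (fully open).
Only numpy, scipy, OpenCV 4.12 (cv2) and the standard library are available. Lean on these libraries where they do the work, as an engineer would, in place of code of your own. Each camera call takes 0.05 s, during which the arm holds its last target.

### The job

The blue mixing disc has only been slipped part of the way onto the tube mixer's shaft. Take the red-headed locking pin from the white rack, stand it in the hole of the disc's socket, slide the disc further on with it until you feel it drop through the shaft's cross hole, push it fully home, and swing its spring loop over the shaft end until it snaps shut. Be gentle - never force the pin or lean on the mixer - and leave the tubes, the bottle and the tip box where they stand.

Things in the scene. Friction and masses are not known exactly. Their poses are not given: they have to be found in the camera images.
- pin: Linch pin: 9 mm steel shank, 44 mm long, under a red head 14 x 14 mm, 30 mm high. Origin on the axis at the head's underside; z up through the head, x the way the open loop points. The loop is pivoted in the head's two y sides, 6 mm up; grip the head across its y faces from 11 mm above its underside upwards. Starts upright in the rack, underside on the rack's top, loop open. 60 to 95 g.
- loop (a joint): Angle of the pin's loop: 0 = open (bar points along the pin's +x, 0.17 rad above level), growing as the bar swings down towards the shank; 1.59 = snapped shut, the bar against the front of the shank. Sprung over centre at 0.75: short of that it springs back open, beyond it it snaps shut by itself. About 4 N down on the bar tips it over.
- loop_bar (a point): Middle of the outer bar of the pin's D-shaped spring-wire loop: wire 4 mm thick, loop 46 mm wide, bar 44 mm from the pivot. The loop points off the shaft end (hub_hole +x) when the pin is put in, and swings down past the shaft end, round shaft and socket.
- pin_tip (a point): Centre of the lower end of the pin's shank, 44 mm below the head's underside. The last 2.5 mm taper to a flat end 7 mm wide. Fully home, the head's underside rests on the socket's top and the tip stands 16 mm out below the socket. The socket is thin: press the pin with no more than about 20 N.
- hub_hole (a point): Centre of the mouth of the upright 11 mm hole in the top of the disc's square aluminium socket (28 x 28 mm outside, 5 mm walls, same hole in its bottom). x points along the shaft away from the housing, z up. Socket end 14 mm away on the +x side; disc (120 mm across, round the shaft axis) 34 mm away on the -x side. Shaft axis 14 mm below. Slides along the shaft, cannot turn, friction 1.5 N.
- drive: Tube mixer, fixed: white housing 150 x 130 mm, 162 mm high, knob to 176 mm. Origin under its middle, x along the shaft, z up. Its 18 mm square shaft, axis 120 mm above the bench, carries the disc. The shaft's upright 11 mm cross hole, 24 mm from the shaft end, is hidden in the socket: at the start it lies 3 to 18 mm from hub_hole on its -x side (not measured); slide the disc that way.
- rack: White foam tube rack, fixed, 240 x 90 x 55 mm high; origin at the middle of its underside, x along its length. The pin stands in a 12 mm hole at (-85, -15) mm, the tubes in holes at (40, 0) and (85, 0) mm.
- tube_a: Sample tube with orange cap, 16 mm diameter, 103 mm tall, standing in the rack; origin at the middle of its bottom. Leave it.
- tube_b: Second such tube. Leave it.
- bottle: Glass bottle with blue cap, 64 mm diameter, 125 mm tall, origin under its middle. Leave it.
- tip_box: Blue pipette-tip box, 88 x 128 x 61 mm, origin under its middle. Leave it.

How it is judged:
By the outcome, as a careful person would: the job done as asked, in the order asked, and still so for the second after the job is handed in, with the robot touching nothing.
It also fails if it takes over 72 s, if anything falls off the work surface, if the arm or the gripper's body presses on something with over 40 N, if the wrist force passes 120 N, or if a joint passes its speed limit or range.

## Working session

There is one attempt and no reset: what is moved stays moved. The work goes in short steps, Python scripts to look and compute and a shell command to move; the robot and the scene stay as the last step left them, time stands still between calls to the robot, and variables do not carry over. Pictures are saved under pics/ and viewed, and the job is handed in when it is done.

```bash
ls; mkdir -p pics
cat > h.py <<'E'
import numpy as np, cv2
from workcell import arm
from scipy.spatial.transform import Rotation as R
def cap(cam,name=None):
    p=arm.capture(cam)
    if name: cv2.imwrite(f'pics/{name}.png',p['pixels'][:,:,::-1])
    return p
def w(p,at):
    return (p['world_from_camera']@np.r_[at,1])[:3]
def proj(p,X):
    c=np.linalg.inv(p['world_from_camera'])@np.r_[X,1]
    return p['cx']+p['fx']*c[0]/-c[2], p['cy']+p['fy']*(-c[1])/-c[2]
E
python3 - <<'E'
from h import *
s=arm.get_state(); print(s)
for c in('scene','top'):
    p=cap(c,c+'0'); print(c,[k for k in p],p['fx'],p['cx'],p['cy']);print(p['world_from_camera'].round(3))
    for n in ['pin','loop_bar','pin_tip','hub_hole','drive','rack','tube_a','bottle','tip_box']:
        print(n,[(w(p,d['at']).round(4),round(d['score'],2)) for d in arm.pinpoint(n,p)[:2]])
E
```

```text
pics
{'time': 0.0, 'joint_pos': array([ 1.21351462e+00,  4.94183914e-01,  1.34613548e+00,  1.85534980e-05,
        1.30251172e+00, -9.55050042e-02]), 'joint_velocities': array([ 8.80030135e-05,  3.79471034e-04,  1.94992745e-04, -4.39930745e-04,
       -6.80721330e-04,  6.68787489e-06]), 'effort': array([ 7.58871429e-04, -8.78823853e+01, -3.81858695e+01,  7.09838653e-02,
        5.31646900e-02, -1.56452111e-04]), 'position': array([0.16160605, 0.60334475, 0.21333634]), 'tcp_rot': array([ 0.2045581 ,  1.56130564, -0.20645203]), 'ft_force': array([-0.35485048, -0.68907805, -0.23263205]), 'moment': array([-0.02299111, -0.03310808, -0.02227872]), 'grip_width': 0.9976237830063244}
scene ['pixels', 'fx', 'fy', 'cx', 'cy', 'world_from_camera', 'shot'] 353.1593924090665 256.1700831246941 192.3188523047433
[[ 0.373 -0.678  0.634  1.099]
 [ 0.928  0.282 -0.244 -0.264]
 [-0.013  0.679  0.734  0.672]
 [ 0.     0.     0.     1.   ]]
pin [(array([ 0.4387, -0.2582,  0.0581]), 0.61)]
loop_bar [(array([ 0.4391, -0.3034,  0.0677]), 0.59)]
pin_tip [(array([ 0.77  ,  0.0551, -0.0028]), 0.47)]
hub_hole [(
[... 468 characters left out ...]
00e-03  9.870e-01 -1.580e-01  4.420e-01]
 [-1.000e+00 -6.000e-03  1.000e-03 -5.600e-02]
 [-0.000e+00  1.580e-01  9.870e-01  1.124e+00]
 [ 0.000e+00  0.000e+00  0.000e+00  1.000e+00]]
pin [(array([ 0.4363, -0.2616,  0.0558]), 0.69), (array([ 0.5227, -0.2517,  0.0009]), 0.55)]
loop_bar [(array([ 0.4379, -0.303 ,  0.0701]), 0.66)]
pin_tip []
hub_hole [(array([0.5326, 0.0243, 0.1321]), 0.77)]
drive [(array([ 0.5878,  0.174 , -0.0017]), 0.8)]
rack [(array([ 0.5256, -0.2516, -0.0008]), 0.87)]
tube_a [(array([ 0.567 , -0.2539,  0.0051]), 0.47), (array([ 0.6101, -0.2604,  0.0018]), 0.45)]
bottle [(array([ 0.7332, -0.0759, -0.001 ]), 0.9)]
tip_box [(array([ 7.702e-01,  5.580e-02, -7.000e-04]), 0.77)]
```

Run:
```python
import cv2
for c in('scene0','top0'):
    i=cv2.imread(f'pics/{c}.png'); cv2.imwrite(f'pics/{c}b.png',cv2.resize(i,(800,600),interpolation=cv2.INTER_CUBIC))
```

```text
(no output)
```

View pics/scene0b.png

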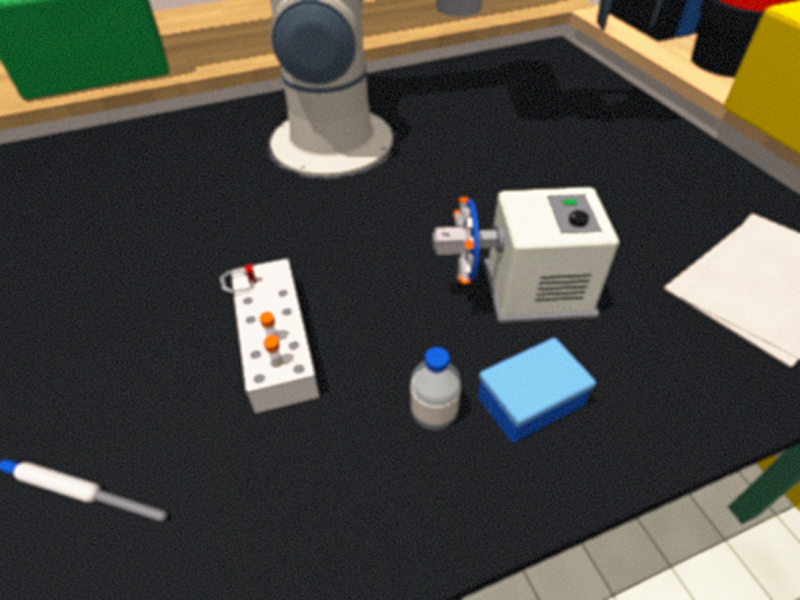

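View pics/top0b.png

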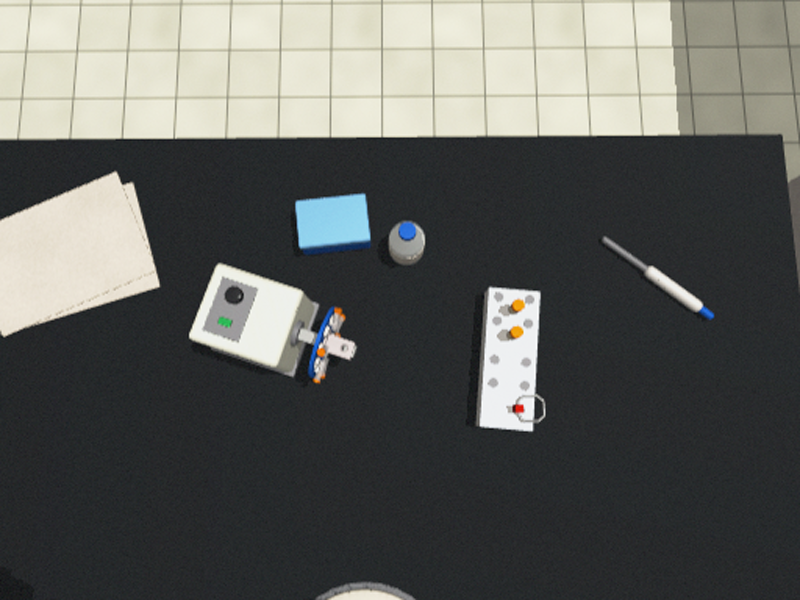

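The pin is in the rack with its loop towards −y. The shaft points roughly along −y and slightly −x. Next I average several network readings and check the geometry on enlarged crops.

Run:
```python
from h import *
s=arm.get_state(); M=R.from_rotvec(s['tcp_rot']).as_matrix(); print('tool axes cols\n',M.round(3))
acc={}
for k in range(3):
  for c in('scene','top'):
    p=arm.capture(c)
    for n in ['pin','loop_bar','hub_hole','drive','rack']:
        for d in arm.pinpoint(n,p)[:1]: acc.setdefault((n,c),[]).append(w(p,d['at']))
    if k==2:
        I=p['pixels'][:,:,::-1].copy()
        for nm,X in(('pin',[.4375,-.26,.065]),('hub',[.5335,.0238,.134])):
            u,v=map(int,proj(p,np.array(X))); h=36
            cr=I[v-27:v+27,u-36:u+36]; cv2.imwrite(f'pics/{nm}_{c}.png',cv2.resize(cr,(792,594),interpolation=cv2.INTER_NEAREST)); print(nm,c,u-36,v-27)
for k,v in acc.items(): print(k,np.round(v,4).tolist())
```

```text
tool axes cols
 [[ 0.     0.259  0.966]
 [ 0.     0.966 -0.259]
 [-1.     0.     0.   ]]
pin scene 124 150
hub scene 247 122
pin top 294 234
hub top 184 196
('pin', 'scene') [[0.4377, -0.2594, 0.0545], [0.4366, -0.2582, 0.0582], [0.4392, -0.259, 0.0566]]
('loop_bar', 'scene') [[0.4383, -0.3037, 0.0642], [0.4377, -0.3076, 0.0679], [0.7307, -0.0768, 0.001]]
('hub_hole', 'scene') [[0.7272, -0.0781, 0.0021], [0.5356, 0.0238, 0.1368], [0.535, 0.0252, 0.1369]]
('drive', 'scene') [[0.5837, 0.1791, 0.0027], [0.5845, 0.1797, 0.0024], [0.5843, 0.1782, 0.0035]]
('rack', 'scene') [[0.5234, -0.2531, 0.0042], [0.5259, -0.251, 0.0036], [0.5251, -0.2536, 0.0016]]
('pin', 'top') [[0.4372, -0.2629, 0.0575], [0.5657, -0.2563, 0.0005], [0.4388, -0.2604, 0.0556]]
('loop_bar', 'top') [[0.4407, -0.3, 0.0706], [0.4401, -0.305, 0.0693], [0.4407, -0.3068, 0.0701]]
('hub_hole', 'top') [[0.5354, 0.0241, 0.1305], [0.5327, 0.0234, 0.1335], [0.5268, -0.2525, -0.001]]
('drive', 'top') [[0.5888, 0.1778, -0.0005], [0.5904, 0.179, 0.0021], [0.588, 0.1771, -0.0014]]
('rack', 'top') [[0.5234, -0.2525, -0.0006], [0.5246, -0.2511, 0.0001], [0.5262, -0.2491, -0.0013]]
```

View pics/pin_top.png

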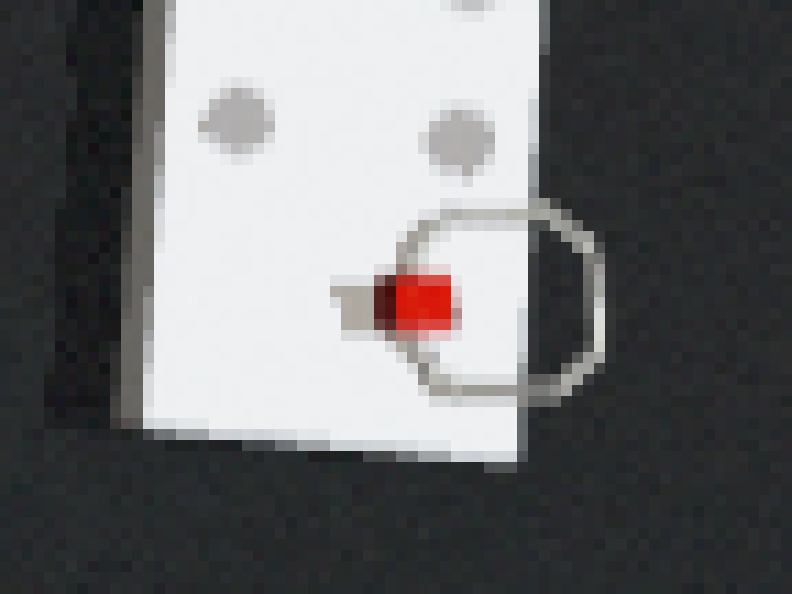

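View pics/hub_top.png

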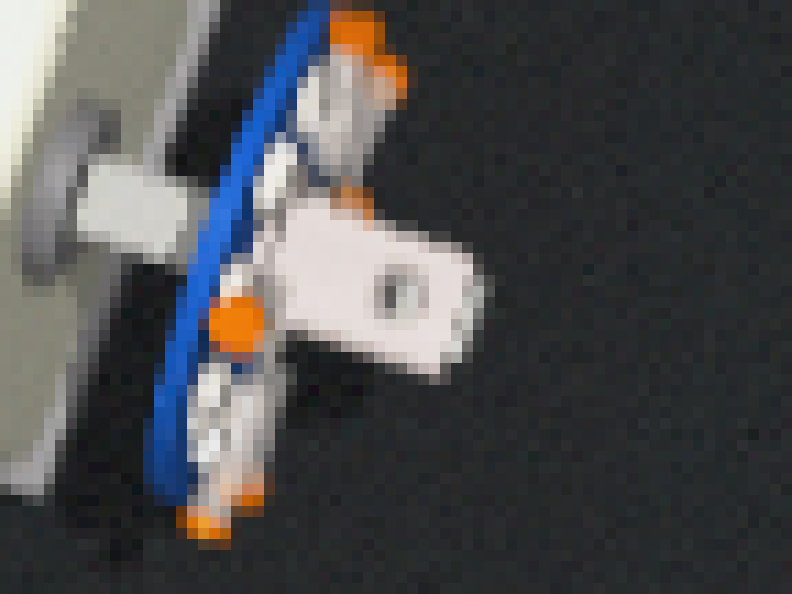

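View pics/hub_scene.png

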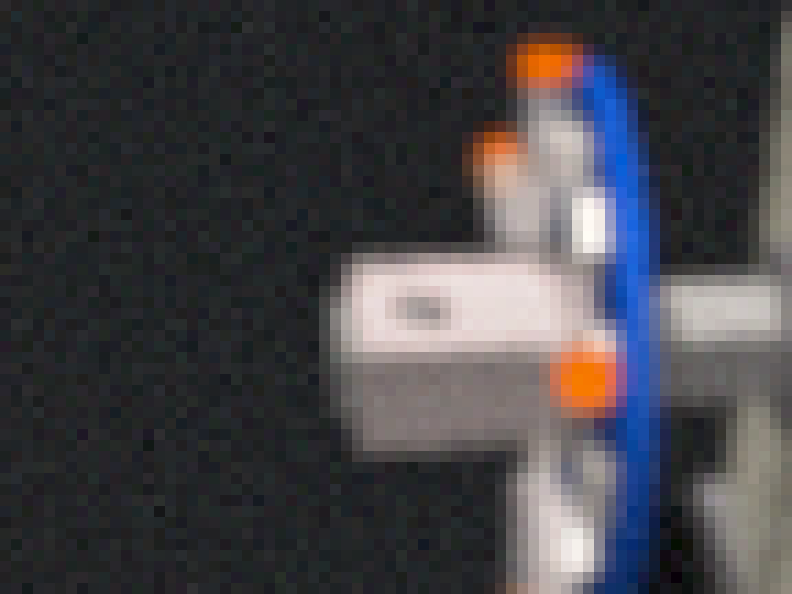

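View pics/pin_scene.png

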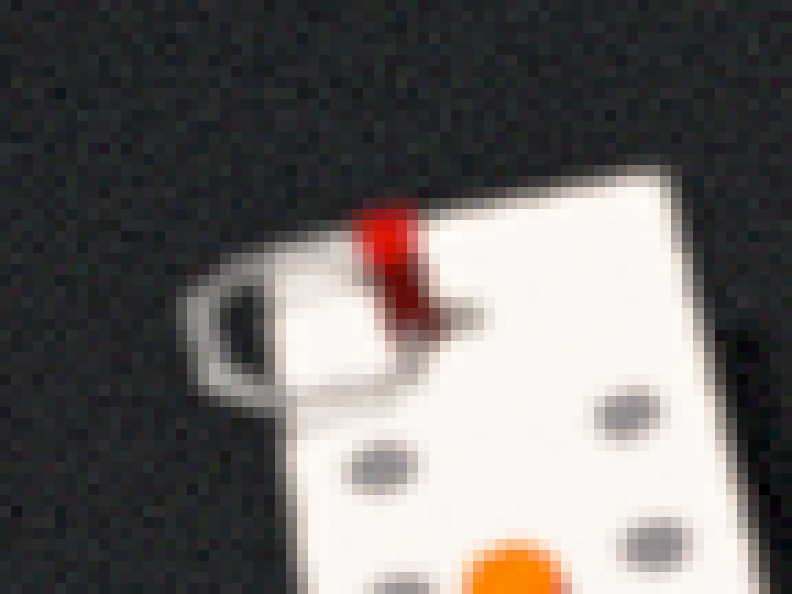

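Run:
```python
from h import *
P={c:arm.capture(c) for c in('scene','top')}
def ray(p,u,v):
    d=np.array([(u-p['cx'])/p['fx'],-(v-p['cy'])/p['fy'],-1]); T=p['world_from_camera']; return T[:3,3],T[:3,:3]@d
def atz(p,u,v,z):
    o,d=ray(p,u,v); return o+d*(z-o[2])/d[2]
def tri(a,b):
    (o1,d1),(o2,d2)=ray(P['scene'],*a),ray(P['top'],*b)
    A=np.stack([d1,-d2],1); t=np.linalg.lstsq(A,o2-o1,rcond=None)[0]; x,y=o1+d1*t[0],o2+d2*t[1]; return (x+y)/2,np.linalg.norm(x-y)
c=lambda o,x,y:(o[0]+x/11-.5,o[1]+y/11-.5)
hs,ht=c((247,122),420,305),c((184,196),404,293)
ps,pt=c((124,150),388,235),c((294,234),425,305)
print('hole',tri(hs,ht),atz(P['scene'],*hs,.134),atz(P['top'],*ht,.134))
print('pintop',tri(ps,pt),atz(P['scene'],*ps,.085),atz(P['top'],*pt,.085))
# loop yaw from top
for a,b in(((290,200),(470,245)),((275,325),(440,375)),((135,208),(404,293))):
    A,B=[atz(P['top'],*c((184,196),*q),.134) for q in(a,b)]; d=B-A; print('hub yaw',np.degrees(np.arctan2(d[1],d[0])))
for a,b,z in(((425,305),(600,305),.0),):
    A=atz(P['top'],*pt,.085);B=atz(P['top'],*c((294,234),598,303),.0685); d=B-A; print('pin yaw',np.degrees(np.arctan2(d[1],d[0])),np.linalg.norm(d[:2]),B)
```

```text
hole (array([0.53677304, 0.02455062, 0.1380443 ]), np.float64(0.0013854437991708533)) [0.53269216 0.02742378 0.134     ] [0.53689814 0.02423345 0.134     ]
pintop (array([ 0.43896695, -0.26020975,  0.08743837]), np.float64(0.0009404534704353561)) [ 0.43639897 -0.25973691  0.085     ] [ 0.43887733 -0.2611628   0.085     ]
hub yaw -104.38455184563337
hub yaw -107.1219852669249
hub yaw -107.8366437060083
pin yaw -89.75182483861278 0.04448353277521974 [ 0.43907001 -0.30564591  0.0685    ]
```

```bash
python3 -m inch '{"rotation":[[8,0,0],[8,0,0],[8,0,0],[8,0,0],[8,0,0],[8,0,0],[8,0,0],[8,0,0]],"offset":[[-0.5,0,0],[-0.5,0,0],[-0.5,0,0],[-0.5,0,0],[-0.5,0,0],[-0.5,0,0],[-0.5,0,0],[-0.5,0,0]],"fingers":[0,0,0,0,0,0,0,0]}'; python3 -m inch '{"rotation":[[5.5,0,0],[5.5,0,0],[0,0,0]],"offset":[[0,0,0],[0,0,0],[0,0,0]],"fingers":[0,0,0]}'
python3 -c "
from h import *
s=arm.get_state();print(R.from_rotvec(s['tcp_rot']).as_matrix().round(3),s['position'],s['joint_pos'],s['time'])"
```

```text
time: 3.7
position: [0.1617, 0.6037, 0.2541]
tcp_rot: [1.071, 1.292, -1.071]
ft_force: [-0.1, -0.5, -0.4]
grip_width: 1.002
time: 4.0
position: [0.1618, 0.6037, 0.2539]
tcp_rot: [1.211, 1.208, -1.211]
ft_force: [0.2, 0.5, -0.4]
grip_width: 0.999
[[-0.     1.    -0.002]
 [ 0.    -0.002 -1.   ]
 [-1.    -0.    -0.   ]] [0.16176079 0.60369775 0.25394141] [1.21347781e+00 4.60115186e-01 1.29044607e+00 2.21823581e-05
 1.39100345e+00 1.21533926e+00] 4.0
```

```bash
python3 -m inch '{"rotation":[[0,0,0],[0,0,0],[0,0,0],[0,0,0],[0,0,0],[0,0,0],[0,0,0],[0,0,0]],"offset":[[0,2.5,3.6],[0,2.5,3.6],[0,2.5,3.6],[0,2.5,3.6],[0,2.5,3.6],[0,2.5,3.6],[0,2.5,3.6],[0,2.5,3.6]],"fingers":[0,0,0,0,0,0,0,0]}'; python3 -m inch '{"rotation":[[0,0,0],[0,0,0],[0,0,0],[0,0,0],[0,0,0],[0,0,0],[0,0,0],[0,0,0]],"offset":[[0,0.9,4],[0,0.9,4],[0,0.9,4],[0,0.9,4],[0,0.9,4],[0,0.9,4],[0,0.9,4],[0,0.9,4]],"fingers":[0,0,0,0,0,0,0,0]}';  python3 -m inch '{"rotation":[[0,0,0],[0,0,0],[0,0,0],[0,0,0],[0,0,0],[0,0,0],[0,0,0]],"offset":[[0,0,4],[0,0,4],[0,0,4],[1,0,4],[2,0,4],[2,0,3],[0,0,0]],"fingers":[0,0,0,0,0,0,0]}'
```

```text
time: 4.8
position: [0.3625, 0.3142, 0.2541]
tcp_rot: [1.207, 1.211, -1.206]
ft_force: [1.1, -0.3, 0.2]
grip_width: 0.999
time: 5.6
position: [0.4339, -0.006, 0.2541]
tcp_rot: [1.207, 1.21, -1.206]
ft_force: [-0.3, 0.2, -0.5]
grip_width: 1.0
time: 6.3
position: [0.4329, -0.237, 0.2018]
tcp_rot: [1.209, 1.212, -1.21]
ft_force: [-0.2, -0.5, 0.8]
grip_width: 0.999
```

```bash
python3 -m inch '{"rotation":[[0,0,0],[0,0,0],[0,0,0],[0,0,0]],"offset":[[3,0.55,2.35],[3,0,0],[3,0,0],[0,0,0]],"fingers":[60,60,60,60]}'
python3 - <<'E'
from h import *
for c in('scene','top'):
    p=cap(c); u,v=map(int,proj(p,np.array([.4385,-.2605,.1]))); I=p['pixels'][:,:,::-1][v-45:v+45,u-60:u+60]
    cv2.imwrite(f'pics/g_{c}.png',cv2.resize(I,(640,480),interpolation=cv2.INTER_NEAREST))
a,b=cv2.imread('pics/g_scene.png'),cv2.imread('pics/g_top.png'); cv2.imwrite('pics/g1.png',cv2.resize(np.hstack([a,b]),(800,300)))
print(arm.get_state()['position'])
E
```

```text
time: 6.7
position: [0.4377, -0.2562, 0.1115]
tcp_rot: [1.208, 1.216, -1.209]
ft_force: [-0.3, 0.9, 1.2]
grip_width: 0.764
[ 0.4394106  -0.25745131  0.11463053]
```

View pics/g1.png

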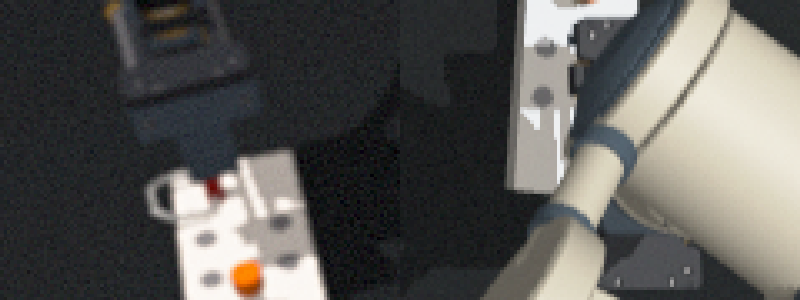

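```bash
for i in 1 2; do python3 -m inch '{"rotation":[[0,0,0],[0,0,0]],"offset":[[0,0,0],[0,0,0]],"fingers":[60,60]}'; done
```

```text
time: 7.0
position: [0.44, -0.2581, 0.1154]
tcp_rot: [1.208, 1.207, -1.208]
ft_force: [0.2, 0.1, 0.1]
grip_width: 0.767
time: 7.2
position: [0.4395, -0.2579, 0.1145]
tcp_rot: [1.209, 1.208, -1.209]
ft_force: [-0.1, -0.8, -0.1]
grip_width: 0.766
```

```bash
python3 -m inch '{"rotation":[[0,0,0],[0,0,0],[0,0,0],[0,0,0],[0,0,0]],"offset":[[1.5,-0.1,0.25],[1.5,0,0],[1.5,0,0],[0.2,0,0],[0,0,0]],"fingers":[60,60,60,60,60]}'; python3 -m inch '{"rotation":[[0,0,0]],"offset":[[0,0,0]],"fingers":[60]}'
```

```text
time: 7.7
position: [0.4382, -0.2602, 0.067]
tcp_rot: [1.209, 1.21, -1.209]
ft_force: [1.1, 0.5, 0.6]
grip_width: 0.764
time: 7.8
position: [0.4386, -0.2605, 0.0676]
tcp_rot: [1.209, 1.208, -1.209]
ft_force: [-0.7, -0.0, 0.4]
grip_width: 0.769
```

```bash
python3 -m inch '{"rotation":[[0,0,0],[0,0,0],[0,0,0],[0,0,0],[0,0,0],[0,0,0],[0,0,0],[0,0,0]],"offset":[[0,0,0],[0,0,0],[0,0,0],[0,0,0],[0,0,0],[0,0,0],[0,0,0],[0,0,0]],"fingers":[150,200,230,255,255,255,255,255]}' 40;  python3 -m inch '{"rotation":[[0,0,0],[0,0,0]],"offset":[[0,0,0],[-0.3,0,0]],"fingers":[255,255]}'
```

```text
time: 8.6
position: [0.4383, -0.2603, 0.0669]
tcp_rot: [1.209, 1.209, -1.209]
ft_force: [-0.3, -0.1, -0.1]
grip_width: 0.151
time: 8.8
position: [0.438, -0.2601, 0.0697]
tcp_rot: [1.209, 1.21, -1.209]
ft_force: [-0.5, 0.2, -1.9]
grip_width: 0.151
```

```bash
python3 -m inch '{"rotation":[[0,0,0],[0,0,0],[0,0,0],[0,0,0],[0,0,0],[6,0,0],[6,0,0],[5.5,0,0]],"offset":[[-1,0,0],[-2,0,0],[-3,0,0],[-3,0,0],[-3,0,0],[-3,0,0],[-1.5,0,0],[0,0,0]],"fingers":[255,255,255,255,255,255,255,255]}';python3 -m inch '{"rotation":[[0,0,0]],"offset":[[0,0,0]],"fingers":[255]}'
python3 - <<'E'
from h import *
s=arm.get_state(); M=R.from_rotvec(s['tcp_rot']).as_matrix(); print(s['position'],M.round(3),s['ft_force'],s['grip_width'])
p=cap('scene','lift')
for n in('pin','pin_tip','loop_bar'): print(n,[(w(p,d['at']).round(4),round(d['score'],2)) for d in arm.pinpoint(n,p)[:2]])
print('to hub', M.T@(np.array([.5363,.0242,s['position'][2]])-s['position'])*100)
I=cv2.imread('pics/lift.png'); u,v=map(int,proj(p,s['position'])); print(u,v); cv2.imwrite('pics/lift2.png',cv2.resize(I[max(v-60,0):v+60,max(u-80,0):u+80],(800,600)))
E
```

```text
time: 9.6
position: [0.4391, -0.2609, 0.2381]
tcp_rot: [1.434, 1.042, -1.431]
ft_force: [0.1, 0.1, -1.5]
grip_width: 0.149
time: 9.7
position: [0.4383, -0.2603, 0.2361]
tcp_rot: [1.432, 1.046, -1.431]
ft_force: [-0.2, -0.0, -1.8]
grip_width: 0.151
[ 0.43829078 -0.26029109  0.23606325] [[ 0.001  0.953 -0.302]
 [-0.001 -0.302 -0.953]
 [-1.     0.001  0.   ]] [-0.17407595 -0.03257835 -1.77209452] 0.15080109882356055
pin [(array([ 0.4391, -0.2609,  0.2265]), 0.47)]
pin_tip [(array([ 0.4389, -0.2603,  0.1794]), 0.59)]
loop_bar []
to hub [-1.36327496e-02  7.38610481e-01 -3.00809597e+01]
143 119
```

View pics/lift2.png

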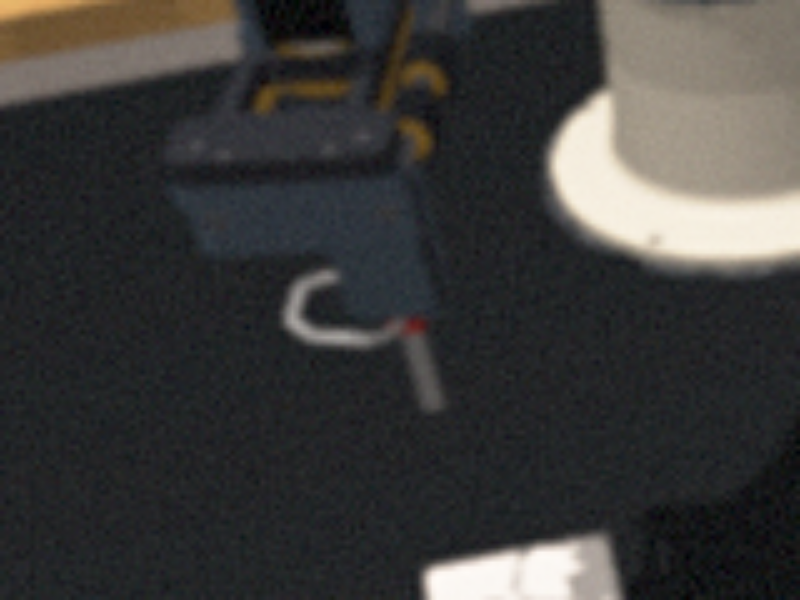

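```bash
python3 -m inch '{"rotation":[[0,0,0],[0,0,0],[0,0,0],[0,0,0],[0,0,0],[0,0,0],[0,0,0],[0,0,0]],"offset":[[0,0.7,-2.5],[0,0,-4],[0,0,-4.5],[0,0,-4.5],[0,0,-4.5],[0,0,-4.5],[0,0,-3.5],[0,0,-2]],"fingers":[255,255,255,255,255,255,255,255]}';python3 -m inch '{"rotation":[[0,0,0],[0,0,0],[0,0,0]],"offset":[[1.5,0,0],[0,0,0],[0,0,0]],"fingers":[255,255,255]}'
python3 - <<'E'
from h import *
s=arm.get_state(); M=R.from_rotvec(s['tcp_rot']).as_matrix(); print(s['position'],s['ft_force'])
t=s['position']+M@[.0565,0,0]; print('tip pred',t)
p=cap('scene','hub1')
for n in('pin_tip','hub_hole'): print(n,[(w(p,d['at']).round(4),round(d['score'],2)) for d in arm.pinpoint(n,p)[:2]])
print('to hub', M.T@(np.array([.5363,.0242,s['position'][2]])-s['position'])*100)
I=cv2.imread('pics/hub1.png'); u,v=map(int,proj(p,t)); print(u,v); cv2.imwrite('pics/hub1b.png',cv2.resize(I[v-40:v+50,u-60:u+60],(800,600)))
p=cap('top'); u,v=map(int,proj(p,t)); cv2.imwrite('pics/hub1t.png',cv2.resize(p['pixels'][v-45:v+45,u-60:u+60,::-1],(800,600)))
E
```

```text
time: 10.7
position: [0.5354, 0.0264, 0.2346]
tcp_rot: [1.428, 1.052, -1.428]
ft_force: [0.4, -1.0, -1.9]
grip_width: 0.149
time: 11.0
position: [0.5348, 0.0235, 0.2197]
tcp_rot: [1.429, 1.05, -1.431]
ft_force: [0.3, 0.3, -0.8]
grip_width: 0.148
[0.53479351 0.02352342 0.21974583] [ 0.33934119  0.25271404 -0.78944349]
tip pred [0.53471945 0.02352395 0.16324588]
pin_tip [(array([0.5376, 0.0224, 0.1642]), 0.47)]
hub_hole [(array([0.5353, 0.0251, 0.138 ]), 0.75)]
to hub [-0.00019683  0.12341374 -0.10973529]
284 140
```

View pics/hub1b.png

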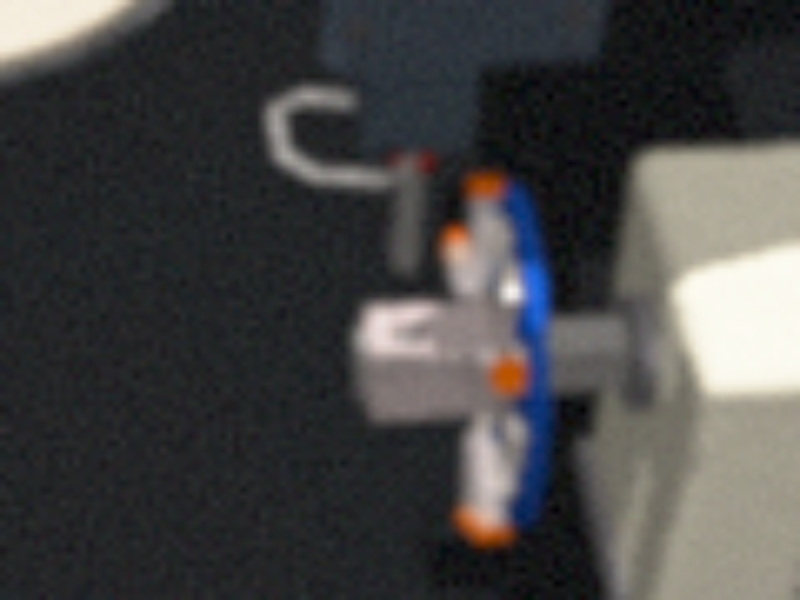

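View pics/hub1t.png

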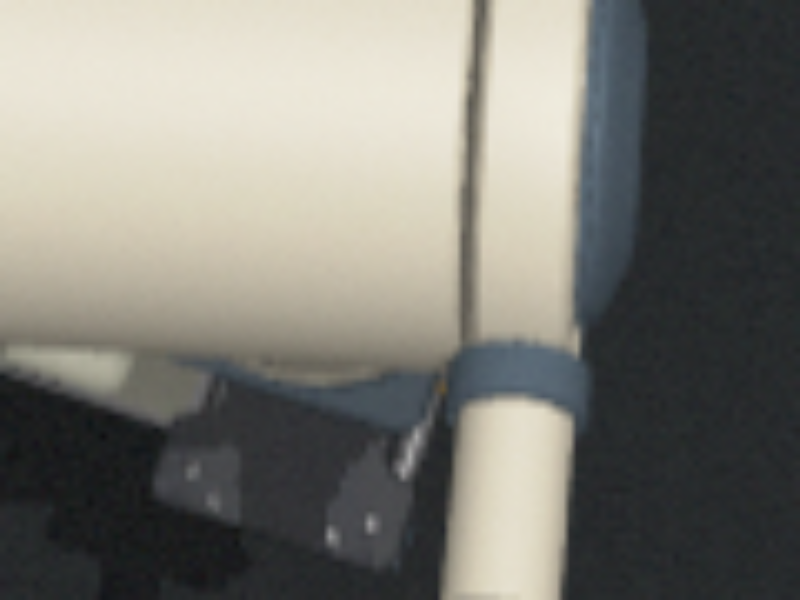

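Run:
```python
from h import *
s=arm.get_state(); M=R.from_rotvec(s['tcp_rot']).as_matrix()
t=s['position']+M@[.0565,0,0]
p=arm.capture('scene'); print(s['position'],proj(p,t)); u,v=284,140
I=p['pixels'][:,:,::-1]
cv2.imwrite('pics/tipz.png',cv2.resize(I[v-15:v+21,u-24:u+24],(800,600),interpolation=cv2.INTER_NEAREST))
for X in((.5363,.0242),(.5348,.0258),(.5348,.0235)): print(X,proj(p,np.array([*X,.134])))
```

```text
[0.5353057  0.02324828 0.22041009] (np.float64(284.1128030770542), np.float64(140.2540933685272))
(0.5363, 0.0242) (np.float64(284.08135147967124), np.float64(150.5064911580517))
(0.5348, 0.0258) (np.float64(284.4326786367381), np.float64(149.94536618342877))
(0.5348, 0.0235) (np.float64(283.536389804281), np.float64(150.19454688606982))
```

View pics/tipz.png

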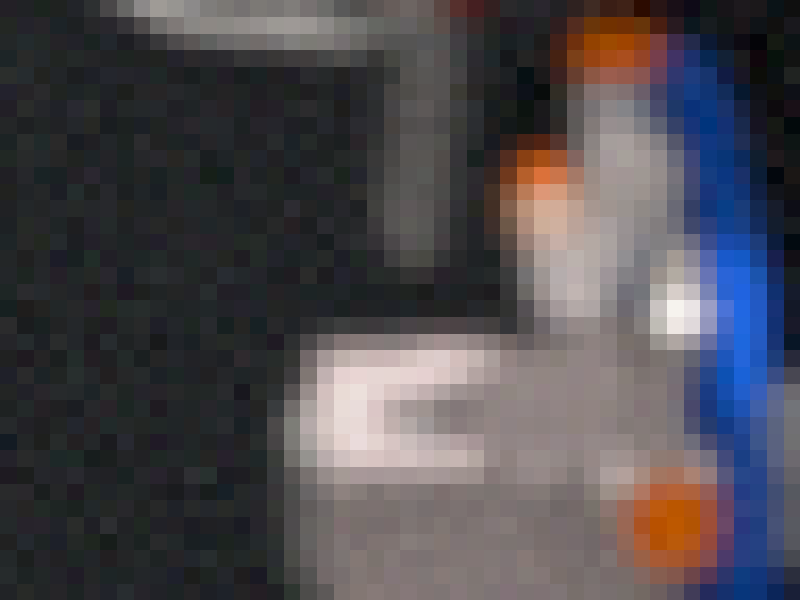

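```bash
python3 -m inch '{"rotation":[[0,0,0],[0,0,0],[0,0,0],[0,0,0],[0,0,0]],"offset":[[1,0,-0.19],[1,0,0],[0.5,0,0],[0,0,0],[0,0,0]],"fingers":[255,255,255,255,255]}';for i in 1 2 3; do python3 -m inch '{"rotation":[[0,0,0],[0,0,0]],"offset":[[0.15,0,0],[0,0,0]],"fingers":[255,255]}'; done
```

```text
time: 11.75
position: [0.5357, 0.0255, 0.1947]
tcp_rot: [1.43, 1.049, -1.431]
ft_force: [0.6, 0.0, -0.4]
grip_width: 0.147
time: 11.95
position: [0.5358, 0.0255, 0.1935]
tcp_rot: [1.431, 1.049, -1.43]
ft_force: [0.4, 0.7, -1.5]
grip_width: 0.148
time: 12.15
position: [0.5357, 0.0256, 0.1918]
tcp_rot: [1.43, 1.049, -1.431]
ft_force: [-0.4, 0.9, -1.0]
grip_width: 0.15
time: 12.35
position: [0.5356, 0.0255, 0.1903]
tcp_rot: [1.43, 1.049, -1.431]
ft_force: [-0.6, -0.5, -1.3]
grip_width: 0.15
```

```bash
for i in 1 2 3 ; do python3 -m inch '{"rotation":[[0,0,0],[0,0,0]],"offset":[[0.1,0,0],[0,0,0]],"fingers":[255,255]}'; done
```

```text
time: 12.55
position: [0.5357, 0.0255, 0.1893]
tcp_rot: [1.43, 1.049, -1.431]
ft_force: [0.5, 0.0, -1.0]
grip_width: 0.149
time: 12.75
position: [0.5356, 0.0255, 0.1883]
tcp_rot: [1.43, 1.049, -1.431]
ft_force: [0.2, 0.5, -0.8]
grip_width: 0.147
time: 12.95
position: [0.5357, 0.0255, 0.1873]
tcp_rot: [1.43, 1.049, -1.431]
ft_force: [0.5, -0.6, -1.2]
grip_width: 0.154
```

```bash
for i in 1 2 3 4 ; do python3 -m inch '{"rotation":[[0,0,0],[0,0,0]],"offset":[[0.05,0,0],[0,0,0]],"fingers":[255,255]}'|grep -E "pos|ft"; done
```

```text
position: [0.5357, 0.0255, 0.1869]
ft_force: [-0.6, 0.1, -0.5]
position: [0.5357, 0.0255, 0.1864]
ft_force: [-0.7, -0.6, -1.1]
position: [0.5357, 0.0255, 0.1858]
ft_force: [1.0, 0.1, -0.9]
position: [0.5357, 0.0255, 0.1854]
ft_force: [-0.8, -0.4, -0.8]
```

```bash
for i in 1 2 3 4 ; do python3 -m inch '{"rotation":[[0,0,0],[0,0,0]],"offset":[[0.05,0,0],[0,0,0]],"fingers":[255,255]}'|grep -E "pos|ft"; done
```

```text
position: [0.5357, 0.0255, 0.1849]
ft_force: [0.4, -0.3, -0.7]
position: [0.5359, 0.0255, 0.1848]
ft_force: [-0.8, -0.1, 5.5]
position: [0.5361, 0.0255, 0.1847]
ft_force: [-2.4, 0.5, 11.4]
position: [0.5362, 0.0256, 0.1845]
ft_force: [-3.7, 0.2, 17.4]
```

```bash
python3 -m inch '{"rotation":[[0,0,0],[0,0,0],[0,0,0]],"offset":[[-0.1,0,0],[0,0,0],[0,0,0]],"fingers":[255,255,255]}'|grep -E "pos|ft"; for i in 1 2 3; do python3 -m inch '{"rotation":[[0,0,0],[0,0,0]],"offset":[[0,0,-0.1],[0,0,0]],"fingers":[255,255]}'|grep -E "time|pos|ft"; done
```

```text
position: [0.536, 0.0255, 0.1847]
ft_force: [-1.9, 0.0, 7.1]
time: 15.05
position: [0.5362, 0.0262, 0.1847]
ft_force: [-3.0, -2.9, 7.9]
time: 15.25
position: [0.5364, 0.0269, 0.1847]
ft_force: [-2.7, -5.0, 7.7]
time: 15.45
position: [0.5368, 0.0279, 0.1847]
ft_force: [-1.8, -5.1, 6.5]
```

```bash
python3 -m inch '{"rotation":[[0,0,0],[0,0,0]],"offset":[[-0.03,0,-0.1],[0,0,0]],"fingers":[255,255]}'|grep -E "pos|ft"; for i in 1 2 3; do python3 -m inch '{"rotation":[[0,0,0],[0,0,0]],"offset":[[0,0,-0.1],[0,0,0]],"fingers":[255,255]}'|grep -E "time|pos|ft"; done
```

```text
position: [0.537, 0.0291, 0.1847]
ft_force: [-1.3, -3.5, 2.3]
time: 15.85
position: [0.5372, 0.0303, 0.1847]
ft_force: [-0.4, -1.5, 2.3]
time: 16.05
position: [0.5374, 0.0315, 0.1845]
ft_force: [0.1, -1.9, -0.2]
time: 16.25
position: [0.5377, 0.0324, 0.1846]
ft_force: [-0.5, -1.1, -0.1]
```

```bash
for i in 1 2 3; do python3 -m inch '{"rotation":[[0,0,0],[0,0,0]],"offset":[[0.04,0,0],[0,0,0]],"fingers":[255,255]}'|grep -E "time|pos|ft"; done
```

```text
time: 16.45
position: [0.5378, 0.0323, 0.1842]
ft_force: [-0.9, -0.2, -1.4]
time: 16.65
position: [0.5378, 0.0322, 0.1839]
ft_force: [-1.3, 0.0, -1.1]
time: 16.85
position: [0.5378, 0.0322, 0.1835]
ft_force: [0.4, -0.2, 0.6]
```

```bash
for i in 1 2 3 4 5; do python3 -m inch '{"rotation":[[0,0,0],[0,0,0]],"offset":[[0.04,0,0],[0,0,0]],"fingers":[255,255]}'|grep -E "time|pos|ft"; done
```

```text
time: 17.05
position: [0.5378, 0.0322, 0.1831]
ft_force: [-0.4, -0.5, -0.7]
time: 17.25
position: [0.5378, 0.0322, 0.1827]
ft_force: [-0.5, 0.6, -0.6]
time: 17.45
position: [0.5378, 0.0322, 0.1823]
ft_force: [-1.3, -0.1, 0.2]
time: 17.65
position: [0.5378, 0.0322, 0.1819]
ft_force: [-0.8, -1.3, 0.3]
time: 17.85
position: [0.5378, 0.0322, 0.1815]
ft_force: [-0.6, -0.7, -0.4]
```

```bash
for i in 1 2 3 ; do python3 -m inch '{"rotation":[[0,0,0],[0,0,0],[0,0,0]],"offset":[[0.1,0,0],[0.1,0,0],[0,0,0]],"fingers":[255,255,255]}'|grep -E "time|pos|ft"; done
```

```text
time: 18.15
position: [0.5377, 0.0322, 0.1793]
ft_force: [-0.7, -0.7, -0.5]
time: 18.45
position: [0.5378, 0.0322, 0.1774]
ft_force: [-0.2, 0.5, -1.6]
time: 18.75
position: [0.5378, 0.0322, 0.1754]
ft_force: [-1.0, -0.8, -0.7]
```

```bash
for i in 1 2 3 4 5 6; do python3 -m inch '{"rotation":[[0,0,0],[0,0,0],[0,0,0]],"offset":[[0.1,0,0],[0.1,0,0],[0,0,0]],"fingers":[255,255,255]}'|grep -E "pos|ft"; done
```

```text
position: [0.5378, 0.0322, 0.1734]
ft_force: [-0.2, -0.3, -1.2]
position: [0.5378, 0.0322, 0.1714]
ft_force: [-0.8, -1.7, -1.0]
position: [0.5378, 0.0322, 0.1694]
ft_force: [-0.7, -0.8, -1.5]
position: [0.5378, 0.0322, 0.1674]
ft_force: [-0.6, -0.6, -1.7]
position: [0.5378, 0.0322, 0.1654]
ft_force: [-0.6, -1.8, -0.5]
position: [0.5377, 0.0322, 0.1633]
ft_force: [-1.4, -0.5, -1.7]
```

```bash
for i in 1 2 3 4 5 ; do python3 -m inch '{"rotation":[[0,0,0],[0,0,0],[0,0,0],[0,0,0]],"offset":[[0.1,0,0],[0.1,0,0],[0.1,0,0],[0,0,0]],"fingers":[255,255,255,255]}'|grep -E "pos|ft"; done
```

```text
position: [0.5378, 0.0322, 0.1604]
ft_force: [-1.5, -0.8, -1.8]
position: [0.5378, 0.0322, 0.1574]
ft_force: [-1.2, -1.0, -1.5]
position: [0.5378, 0.0322, 0.1544]
ft_force: [0.3, -1.1, -2.2]
position: [0.5378, 0.0322, 0.1514]
ft_force: [-0.2, -1.0, -1.5]
position: [0.5378, 0.0322, 0.1484]
ft_force: [0.0, -0.5, -1.1]
```

```bash
python3 -m inch '{"rotation":[[0,0,0],[0,0,0]],"offset":[[0.1,0,0],[0,0,0]],"fingers":[255,255]}'|grep -E "pos|ft"; for i in 1 2 3 4 ; do python3 -m inch '{"rotation":[[0,0,0],[0,0,0]],"offset":[[0.04,0,0],[0,0,0]],"fingers":[255,255]}'|grep -E "time|pos|ft"; done
```

```text
position: [0.5378, 0.0322, 0.1474]
ft_force: [-0.4, -1.4, -0.8]
time: 22.95
position: [0.5378, 0.0322, 0.1471]
ft_force: [-1.9, 0.3, 0.3]
time: 23.15
position: [0.5378, 0.0322, 0.1467]
ft_force: [-0.3, -2.4, -0.2]
time: 23.35
position: [0.5378, 0.0322, 0.1463]
ft_force: [-0.8, -1.2, -0.1]
time: 23.55
position: [0.5379, 0.0322, 0.1459]
ft_force: [-0.7, -0.9, 0.1]
```

```bash
for i in 1 2 3 4 ; do python3 -m inch '{"rotation":[[0,0,0],[0,0,0]],"offset":[[0.03,0,0],[0,0,0]],"fingers":[255,255]}'|grep -E "time|pos|ft"; done
```

```text
time: 23.75
position: [0.5379, 0.0322, 0.1458]
ft_force: [-2.6, -0.4, 4.0]
time: 23.95
position: [0.5379, 0.0323, 0.1458]
ft_force: [-4.0, -0.9, 10.0]
time: 24.15
position: [0.538, 0.0323, 0.1457]
ft_force: [-5.2, 1.0, 14.6]
time: 24.35
position: [0.538, 0.0324, 0.1457]
ft_force: [-5.8, 1.2, 18.1]
```

```bash
python3 -m inch '{"rotation":[[0,0,0],[0,0,0]],"offset":[[-0.11,0,0],[0,0,0]],"fingers":[255,255]}'|grep -E "pos|ft";python3 -m inch '{"rotation":[[0,0,0],[0,0,0],[0,0,0],[0,0,0],[0,0,0]],"offset":[[0,0,0],[0,0,0],[0,0,0],[0,0,0],[0,0,0]],"fingers":[200,140,100,100,100]}'; python3 -m inch '{"rotation":[[0,0,0],[0,0,0],[0,0,0],[0,0,0],[0,0,0],[0,0,0]],"offset":[[-0.3,0,0],[-1,0,0],[-2,0,0],[-1.5,0,0],[0,0,0],[0,0,0]],"fingers":[100,100,100,100,100,100]}'
python3 - <<'E'
from h import *
p=cap('scene')
for n in('pin','pin_tip','hub_hole','loop_bar'): print(n,[(w(p,d['at']).round(4),round(d['score'],2)) for d in arm.pinpoint(n,p)[:2]])
u,v=map(int,proj(p,np.array([.536,.025,.134]))); print(u-36,v-27); cv2.imwrite('pics/home1.png',cv2.resize(p['pixels'][v-27:v+27,u-36:u+36,::-1],(792,594),interpolation=cv2.INTER_NEAREST))
E
```

```text
position: [0.5379, 0.0323, 0.1459]
ft_force: [-1.0, -0.3, -1.1]
time: 25.05
position: [0.5378, 0.0322, 0.1458]
tcp_rot: [1.431, 1.049, -1.431]
ft_force: [-0.0, -0.7, 0.0]
grip_width: 0.534
time: 25.65
position: [0.5379, 0.0322, 0.1942]
tcp_rot: [1.431, 1.048, -1.43]
ft_force: [1.0, 0.5, -0.1]
grip_width: 0.602
pin [(array([0.5385, 0.0336, 0.1355]), 0.45)]
pin_tip [(array([0.537 , 0.0338, 0.0903]), 0.43)]
hub_hole [(array([0.5369, 0.0296, 0.1381]), 0.73)]
loop_bar [(array([ 0.5246, -0.0132,  0.1491]), 0.58)]
248 123
```

View pics/home1.png

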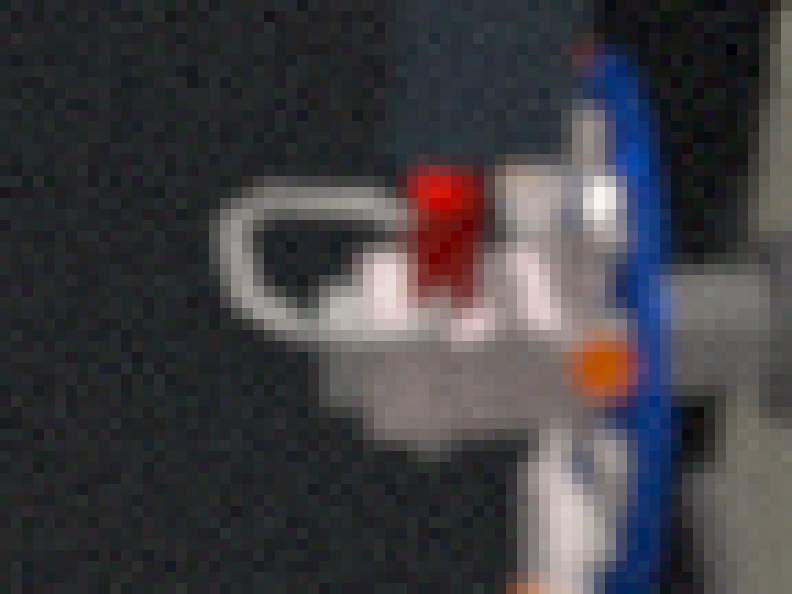

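```bash
python3 -m inch '{"rotation":[[0,0,0],[0,0,0],[0,0,0],[0,0,0],[0,0,0],[0,0,0],[0,0,0],[0,0,0]],"offset":[[0,0,2],[0,0,2],[0,0,0.5],[1,0,0],[1,0,0],[1,0,0],[0.6,0,0],[0,0,0]],"fingers":[180,255,255,255,255,255,255,255]}' 20; python3 -m inch '{"rotation":[[0,0,0],[0,0,0]],"offset":[[0.1,0,0],[0,0,0]],"fingers":[255,255]}'
python3 - <<'E'
from h import *
p=cap('scene')
s=arm.get_state();M=R.from_rotvec(s['tcp_rot']).as_matrix();print(M.T@(s['position']-np.array([.5383,.0325,.134]))*1000)
u,v=map(int,proj(p,np.array([.536,.02,.134]))); cv2.imwrite('pics/loop1.png',cv2.resize(p['pixels'][v-40:v+35,u-50:u+50,::-1],(800,600),interpolation=cv2.INTER_NEAREST))
E
```

```text
time: 26.7
position: [0.5238, -0.0103, 0.1566]
tcp_rot: [1.429, 1.051, -1.432]
ft_force: [-0.2, 0.2, 0.6]
grip_width: 0.006
time: 26.9
position: [0.5245, -0.0106, 0.157]
tcp_rot: [1.431, 1.049, -1.43]
ft_force: [-0.1, -0.2, 0.0]
grip_width: 0.007
[-23.0802063   -0.15376277  45.33366106]
```

View pics/loop1.png

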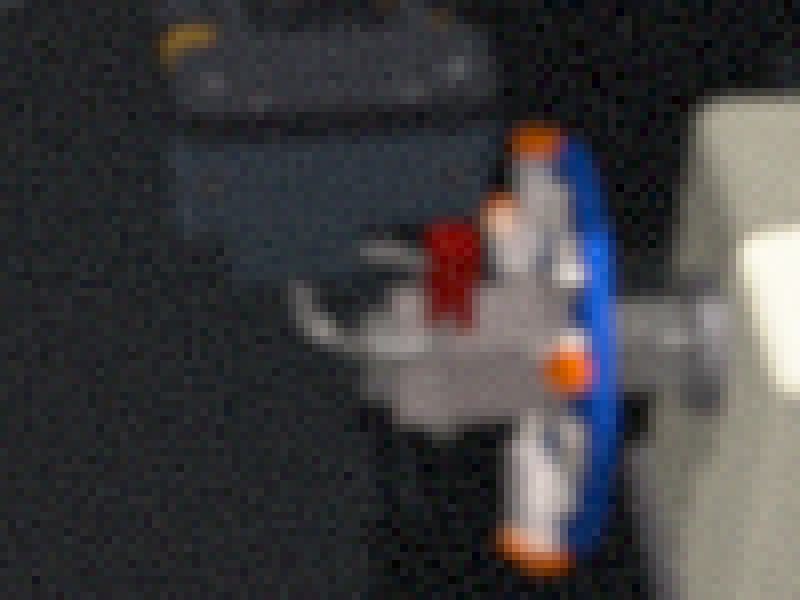

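Fingers are shut above the bar, at about 45 mm from the pin axis. Now I press down in small steps.

```bash
for i in 1 2 3 4; do python3 -m inch '{"rotation":[[0,0,0],[0,0,0],[0,0,0]],"offset":[[0.2,0,0],[0.2,0,0],[0,0,0]],"fingers":[255,255,255]}'|grep -E "time|pos|ft"; done
```

```text
time: 27.25
position: [0.5241, -0.0107, 0.1526]
ft_force: [0.0, 1.1, 0.1]
time: 27.55
position: [0.5243, -0.0108, 0.1487]
ft_force: [-0.4, -1.7, 3.6]
time: 27.85
position: [0.5243, -0.0108, 0.1446]
ft_force: [0.1, -2.0, 3.9]
time: 28.15
position: [0.5241, -0.0107, 0.1405]
ft_force: [-0.7, -3.0, 4.0]
```

```bash
for i in 1 2 3 4 5 6; do python3 -m inch '{"rotation":[[0,0,0],[0,0,0],[0,0,0]],"offset":[[0.2,0,0],[0.2,0,0],[0,0,0]],"fingers":[255,255,255]}'|grep -E "time|pos|ft"; done
```

```text
time: 28.45
position: [0.5241, -0.0106, 0.1365]
ft_force: [0.2, -0.8, 3.1]
time: 28.75
position: [0.5242, -0.0106, 0.1325]
ft_force: [-0.1, -0.1, 1.9]
time: 29.05
position: [0.5242, -0.0106, 0.1285]
ft_force: [0.6, 0.7, 2.6]
time: 29.35
position: [0.5242, -0.0107, 0.1246]
ft_force: [0.5, 1.2, 2.7]
time: 29.65
position: [0.5242, -0.0107, 0.1205]
ft_force: [1.0, 1.8, 2.1]
time: 29.95
position: [0.524, -0.0107, 0.1164]
ft_force: [0.2, -0.6, 0.8]
```

```bash
python3 -m inch '{"rotation":[[0,0,0],[0,0,0],[0,0,0]],"offset":[[0.2,0,0],[0,0,0],[0,0,0]],"fingers":[255,255,255]}'|grep -E "time|pos|ft"
cat > look.py <<'E'
import sys
from h import *
p=cap('scene')
for n in('pin','pin_tip','hub_hole','loop_bar'): print(n,[(w(p,d['at']).round(4),round(d['score'],2)) for d in arm.pinpoint(n,p)[:2]])
u,v=map(int,proj(p,np.array([.536,.02,.134]))); cv2.imwrite(f'pics/{sys.argv[1]}.png',cv2.resize(p['pixels'][v-40:v+35,u-50:u+50,::-1],(800,600),interpolation=cv2.INTER_NEAREST))
E
python3 look.py loop2
```

```text
time: 30.25
position: [0.5241, -0.0108, 0.1147]
ft_force: [-0.7, 0.2, 0.2]
pin [(array([0.5397, 0.0323, 0.1354]), 0.38)]
pin_tip [(array([0.5374, 0.0339, 0.0895]), 0.4)]
hub_hole [(array([ 0.5242, -0.25  ,  0.0022]), 0.74), (array([0.5391, 0.0332, 0.1351]), 0.66)]
loop_bar [(array([ 0.5314, -0.0019,  0.1062]), 0.42)]
```

View pics/loop2.png

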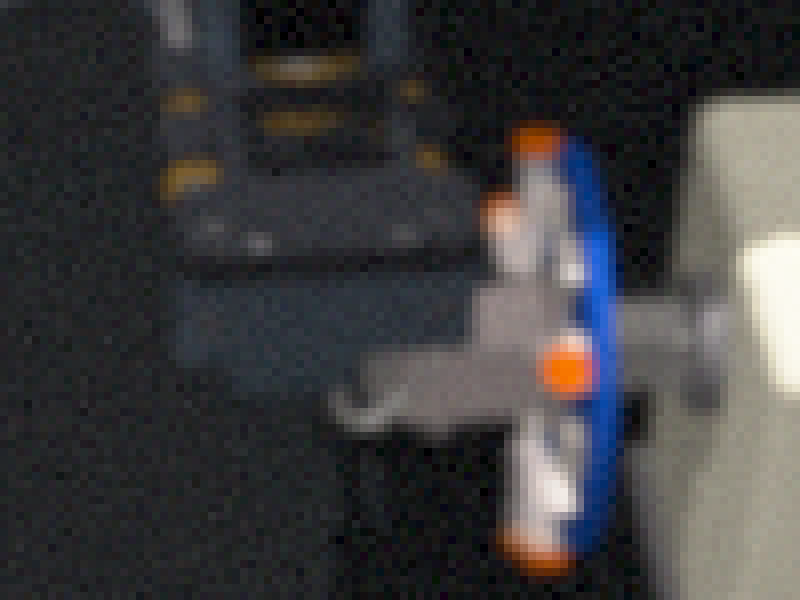

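```bash
python3 -m inch '{"rotation":[[0,0,0],[0,0,0],[0,0,0]],"offset":[[0,0,0],[0,0,0],[0,0,0]],"fingers":[255,255,255]}'|grep -E "time|pos|ft"
python3 look.py loop3
```

```text
time: 30.8
position: [0.5243, -0.0107, 0.1148]
ft_force: [0.0, -0.0, 0.5]
pin [(array([ 0.7285, -0.0732,  0.0038]), 0.75), (array([0.5372, 0.0313, 0.135 ]), 0.58)]
pin_tip []
hub_hole [(array([0.5395, 0.0275, 0.1353]), 0.78)]
loop_bar []
```

View pics/loop3.png

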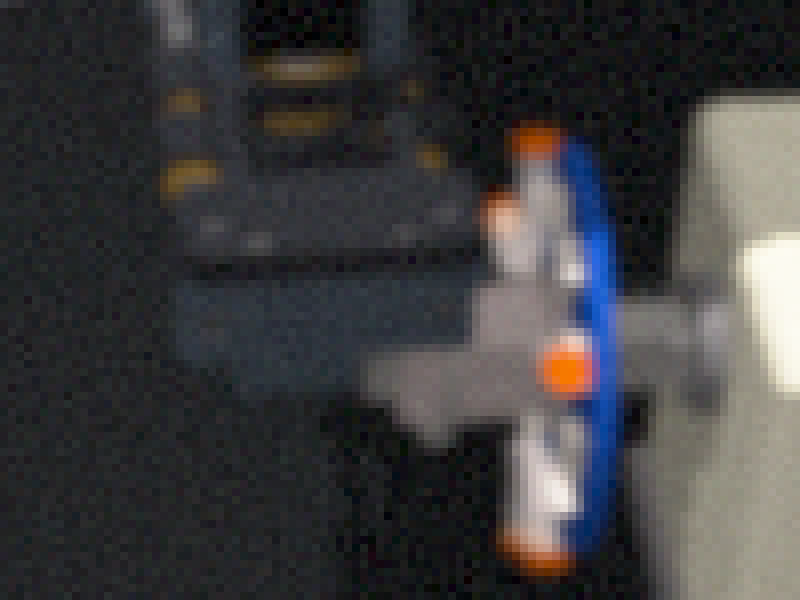

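```bash
python3 -m inch '{"rotation":[[0,0,0],[0,0,0],[0,0,0],[0,0,0],[0,0,0],[0,0,0],[0,0,0],[0,0,0]],"offset":[[0,0,1],[0,0,2],[0,0,3],[-2,0,3],[-3,0,3],[-4,0,3],[-2,0,0],[0,0,0]],"fingers":[255,255,255,255,255,255,255,255]}'|grep -E "time|pos|ft"
python3 look.py done1
```

```text
time: 31.85
position: [0.4799, -0.1557, 0.2276]
ft_force: [0.1, 0.2, -1.0]
pin [(array([0.5386, 0.0329, 0.135 ]), 0.5)]
pin_tip [(array([0.5399, 0.033 , 0.0916]), 0.65)]
hub_hole [(array([0.5411, 0.0295, 0.1361]), 0.8)]
loop_bar [(array([0.5371, 0.0274, 0.0936]), 0.55)]
```

View pics/done1.png

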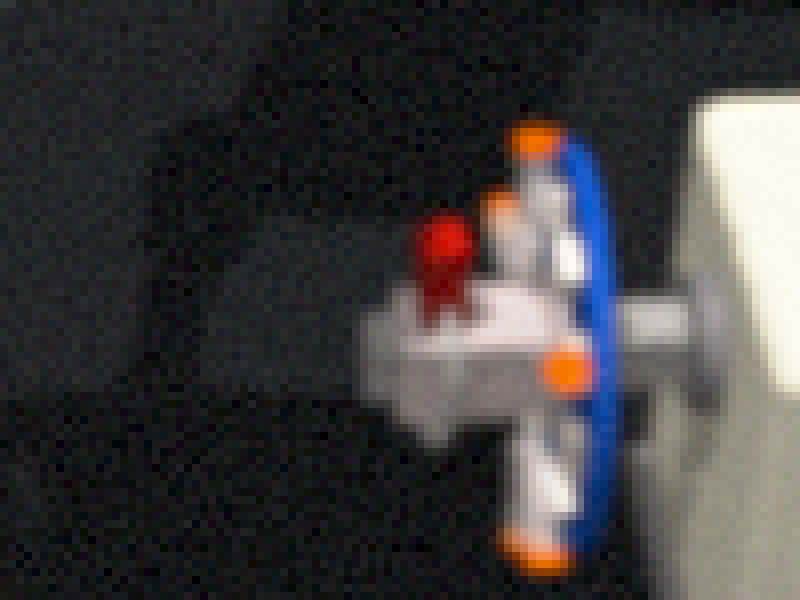

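The loop is shut: its bar is seen about 6 mm in front of the shank, below the socket. The pin is seated with its underside at z ≈ 0.135. Last, I check the whole scene.

Run:
```python
from h import *
p=cap('scene','final')
a=cv2.imread('pics/scene0.png');b=cv2.imread('pics/final.png')
cv2.imwrite('pics/final2.png',cv2.resize(np.hstack([a,b]),(800,300)))
for n in['drive','rack','tube_a','bottle','tip_box']: print(n,[w(p,d['at']).round(3) for d in arm.pinpoint(n,p)[:2]])
```

```text
drive [array([0.584, 0.179, 0.004]), array([ 0.731, -0.075,  0.002])]
rack [array([ 0.524, -0.252,  0.002])]
tube_a [array([ 0.608, -0.265,  0.005]), array([ 0.77 ,  0.053, -0.005])]
bottle []
tip_box [array([ 0.772,  0.056, -0.005])]
```

View pics/final2.png

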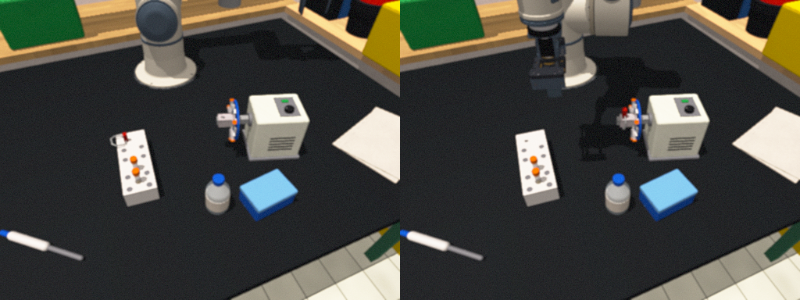

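```bash
python3 -c "
from workcell import arm
print(arm.sign_off())"
```

```text
the job is handed in; nothing more can be done
None
```

The locking pin is in and locked, and I handed the job in at about 32 s of the 72 s allowed; no verdict was reported.

- **Insertion:** I took the pin from the rack and stood it in the socket hole, where it touched the shaft at the expected height. I then slid the disc about 7 mm until the tip dropped into the cross hole, and pushed the pin fully home. The measured force peaked at about 18 N, under the 20 N limit.
- **Loop:** I pressed the bar down with the shut fingers at about 4 N until it snapped shut.
- **Last checks:**
    - The head's underside was measured at z ≈ 0.135 m; the socket top is at 0.134 m.
    - The loop bar was about 6 mm in front of the shank and below the socket, so it is shut.
    - The robot is clear of everything.
    - The tubes, bottle and tip box look unmoved in the picture.
- **Failed or disagreed:**
    - The two cameras differed by up to about 4 mm on the hole position at the start, so I went by contact force.
    - In the last picture the network did not find the bottle under its own name, though it is plainly visible where it stood.

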